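# Switch off the drying box and draw the long spatula out of its mouth

### The job

The varnished wooden spatula in the drying box is ready: first switch the dryer off by turning its timer knob until the pointer reads zero. Then take the spatula out through the mouth, blade end first and tilted, because its handle reaches in under the fixed top panel, without forcing it against the panel. Finish still holding it in the gripper, motionless in the air, with both ends at least 5 cm above the rim of the box, the timer still at zero and everything else left where it stands.

Things in the scene. Friction and masses are not known exactly. Their poses are not given: they have to be found in the camera images.
- dryer: Low white sheet-metal drying box fixed to the table, outside 370 mm (its x) by 220 mm (its y), rim 95 mm above the table. Origin: centre of its underside on the table; x points from the timer end to the mouth end, z up. Walls 10 mm thick, inner floor 20 mm above the table. Two 6 mm cross wires, tops 45 mm above the table, cross the inside at x = -130 and 140 mm; thin wires along the side walls
- top_panel: The fixed top panel, 3 mm aluminium sheet, covering the timer end of the box from dryer x = -185 to -5 mm over its whole width, its top flush with the rim. Origin: middle of its free edge at the underside (dryer x = -5 mm, y = 0, 92 mm above the table); axes as the dryer's
- mouth (a point): Centre of the open loading mouth, at rim height (95 mm above the table), dryer x = 85 mm; axes as the dryer's. The mouth is 180 mm long (x) and 200 mm wide (y), closed at its far end by the box's end wall
- timer (a joint): Angle of the timer knob, rad. 0: its pointer aims at the long zero mark, in the dryer's +x direction. Grows as the knob turns clockwise seen from above (minutes left), where it starts; it can run past zero to -1.0. Stays where it is left; turning takes about 0.04 N m
- timer_grip (a point): Half-way up the knob's grip bar, on its upright axis: dryer x = -75, y = -58 mm, 115 mm above the table. Black knob on the panel: a skirt 48 mm across, up to 103 mm above the table, on it a bar 40 mm long, 12 mm wide, 24 mm tall (top at 127 mm). The bar and its white pointer line lie along this point's x axis; x points where the pointer aims
- spatula_grip (a point): Point on the handle in the open mouth, half-way up: 190 mm from the handle's end, 25 mm before the blade, near the centre of mass. Wooden spatula 300 mm long, about 45 g, lying on the cross wires; handle 14 mm wide, 12 thick (underside 45 mm above the table), its end under the panel; blade 85 x 60 x 6 mm with a round end, in the mouth. x along it to the blade, z up
- spatula_tail (a point): End of the spatula's handle, half-way up it; axes as spatula_grip
- spatula_tip (a point): End of the spatula's blade, half-way up it; axes as spatula_grip
- napkin_ring: Small wooden ring, 36 mm diameter, 26 mm high, standing on the dryer's floor in a corner of the mouth; to be left. Origin: centre of its underside
- paint_pot: Small paint pot, 38 mm diameter, 44 mm high, standing on the dryer's panel; to be left. Origin: centre of its underside
- jar1: Paint jar with white cap on the table, 44 mm diameter, 75 mm high; to be left. Origin: centre of its underside
- jar2: Another paint jar of the same size on the table; to be left
- jar3: Another paint jar of the same size on the table; to be left
- bauble: White ball ornament of 80 mm diameter on a wire ring, 90 mm high, on the table; to be left. Origin: centre of its underside
Things that resemble listed ones, but are neither listed nor needed, are in the scene too. Leave any red look-alike of the paint_pot alone.

How it is judged (in metres and radians):
On the way:
1. the timer's pointer is turned to zero (within 0.12 rad) while the spatula still lies in the box (value of joint timer between -0.12 and 0.12 rad and distance of spatula_grip from where it was at the start of the episode below 0.015 m), for 0.2 s.
At the end, for the whole second after the job is handed in: the timer reads zero within 0.14 rad; the spatula is gripped by the fingers, both its ends at least 40 mm above the rim (135 mm above the table), touching neither the dryer nor the paint pot on it, and still (under 0.03 m/s and 0.2 rad/s) (value of joint timer between -0.14 and 0.14 rad and height (world z) of each of spatula_tip, spatula_tail above 0.135 m and contact force between the fingers and spatula above 1 N and contact force between spatula and dryer below 0.05 N and contact force between spatula and paint_pot below 0.05 N and linear speed of spatula below 0.03 m/s and angular speed of spatula below 0.2 rad/s); the arm keeps its last pose, push and grip.
It fails at once if the spatula is forced against the top panel with more than 12 N (contact force between spatula and top_panel above 12 N).
It fails at once if a bystander is moved by more than 20 mm (distance of any of napkin_ring, paint_pot, jar1, jar2, jar3, bauble from where it was at the start of the episode above 0.02 m).
It also fails if it takes over 54 s, if anything falls off the work surface, if the arm or the gripper's body presses on something with over 40 N, if the wrist force passes 120 N, or if a joint passes its speed limit or range.

### The arm

A 6-joint arm with a two-finger parallel gripper is mounted at the origin on the work surface. World frame = base frame: x ahead of the robot, y to its left, z up, the work surface at z = 0. Lengths are in mm, angles in rad, forces in N, time in s.
With the tool pointing down it reaches from about 400 to 825 mm from the base axis. Payload 7 kg.
Tool frame: the origin (TCP) lies at the very end of the fingers, on their centre line; the grasp point (between the pads) lies 19 mm behind it; z points along the fingers, y is the line along which they close (so a half turn about z gives the same grasp; the last joint's range is limited). The gripper opens to 88 mm and grips with 3 to 60 N. Pads are 19 mm wide; open, the fingers measure 130 mm over their backs; the gripper's body (78 mm by 193 mm) begins 47 mm behind the grasp point.
Start: joints at [1.504, 0.359, 0.012, 0, -1.224, -0.288], TCP at [234.504, 632.932, 226.561] pointing down, gripper open.
Joint ranges: [-3.07, 3.07], [-1.43, 2.12], [-1.02, 1.25], [-3.03, 1.67], [-3.05, -0], [-3.03, 3.03]. Speed limits (rad/s): [2.39, 2.39, 3.01, 3.14, 3.14, 3.14].

### API

Orientations are given as a unit quaternion [x, y, z, w].
In Python, from plant import bot gives the robot as it stands. Calls block until the motion is done:
- bot.move_ptp(position, orientation): joint-space move of the TCP to a pose.
- bot.line_to(position, velocity=150, ori=None): straight line of the TCP; ori=None keeps the orientation; velocity is the mean speed in mm/s.
- bot.move_joints(angles): joint-space move.
- bot.move_gripper(opening, force=None): finger opening in mm; force is the grip in N (None keeps the last); returns when the fingers have stopped.
- bot.pause(seconds).
- bot.solve_ik(position, orientation): joint angles nearest the present ones, or None.
- bot.read_state(): the state.
- bot.camera(name): name is "side" or "top" or "wrist"; returns the picture (480x640x3 uint8, red, green, blue); there is no depth.
- bot.get_calibration(name): a dict with "fx", "fy", "cx", "cy" (pixels), "distortion" ([k1, k2, p1, p2, k3] as OpenCV has them; the pictures are not rectified), "view" (4x4, takes a point from world to camera coordinates); the wrist camera has in their place "T_tool_cam" (4x4, takes a point from camera to tool coordinates, whose origin is the TCP and whose axes are the flange's). Camera axes: x right, y up, looking along -z (the intrinsics and any distortion apply to the point x, -y, -z); pixel columns grow to the right and rows downward; lengths in mm; the calibration is good to about 2 mm. A picture is of the moment at which its call begins: read the wrist's pose just before it. get_calibration takes no time and is no camera call.
A pose or a line that the arm cannot do raises bot.Unreachable and nothing moves.
- bot.close_job(): hands the job in; it is judged then, once.
The state is a dict: "t": time; "joint_pos": joint angles; "qvel": joint speeds; "tau": joint torques, N m; "tcp_pos": TCP position; "eef_rot": TCP orientation; "contact_force": force on the tool from outside, world axes, zero at the start; "moment": the same for the moment, N m; "width": finger opening in mm; "finger_force": force on a finger pad.
Only numpy, scipy, OpenCV 4.12 (cv2) and the standard library are available. Lean on these libraries where they do the work, as an engineer would, in place of code of your own. Each camera call takes 0.05 s, during which the arm holds its last target. There are 200 camera calls.

## Working session

There is one attempt and no reset: what is moved stays moved. The work goes in short steps, each a Python script; the robot and the scene stay as the last script left them, time stands still between calls to the robot, and variables do not carry over. Pictures are saved under pics/ and viewed, at most 10 in all, crops included, and the job is handed in when it is done.

```bash
mkdir -p pics; python3 - <<'E'
from plant import bot
import cv2
for n in("top","side"):
    im=bot.camera(n); cv2.imwrite(f"pics/{n}0.png",im[:,:,::-1]); c=bot.get_calibration(n); print(n,c)
print(bot.get_calibration("wrist")); s=bot.read_state(); print(s['tcp_pos'],s['eef_rot'],s['t'])
E
```

```text
top {'fx': 624.698325291212, 'fy': 624.698325291212, 'cx': 322.35130322242327, 'cy': 239.65715579616813, 'distortion': array([-0.06473953,  0.        ,  0.        ,  0.        ,  0.        ]), 'view': array([[ 2.38099757e-02, -9.99703191e-01,  5.15888913e-03,
        -1.28886405e+01],
       [ 9.98055102e-01,  2.40674706e-02,  5.75045317e-02,
        -5.48273795e+02],
       [-5.76116253e-02,  3.77967411e-03,  9.98331916e-01,
        -1.27595105e+03],
       [ 0.00000000e+00,  0.00000000e+00,  0.00000000e+00,
         1.00000000e+00]])}
side {'fx': 436.01836038796324, 'fy': 436.01836038796324, 'cx': 322.71255385742893, 'cy': 233.5668694325045, 'distortion': array([-0.01109776,  0.        ,  0.        ,  0.        ,  0.        ]), 'view': array([[ 9.45202071e-01, -3.26449651e-01, -4.86531746e-03,
        -5.33762083e+02],
       [ 2.48212088e-01,  7.08832714e-01,  6.60262783e-01,
        -1.77440316e+02],
       [-2.12093859e-01, -6.25289381e-01,  7.51018898e-01,
        -8.43461634e+02],
       [ 0.00000000e+00,  0.00000000e+00,  0.00000000e+00,
         1.00000000e+00]])}
{'fx': 355.4711049919086, 'fy': 355.4711049919086, 'cx': 314.1914895996281, 'cy': 240.01932459399214, 'distortion': array([-0.05346905,  0.        ,  0.        ,  0.        ,  0.        ]), 'T_tool_cam': array([[ 2.25686950e-04,  9.66898159e-01,  2.55162498e-01,
         6.91432818e+01],
       [ 9.99999876e-01, -1.04949756e-04, -4.86792526e-04,
        -1.19710244e-01],
       [-4.43899556e-04,  2.55162576e-01, -9.66898062e-01,
        -1.57964738e+02],
       [ 0.00000000e+00,  0.00000000e+00,  0.00000000e+00,
         1.00000000e+00]])}
[234.39413056 632.5573321  225.73402145] [ 9.84293567e-01 -1.76537955e-01 -4.92378305e-05  7.22996630e-04] 0.1
```

View pics/top0.png

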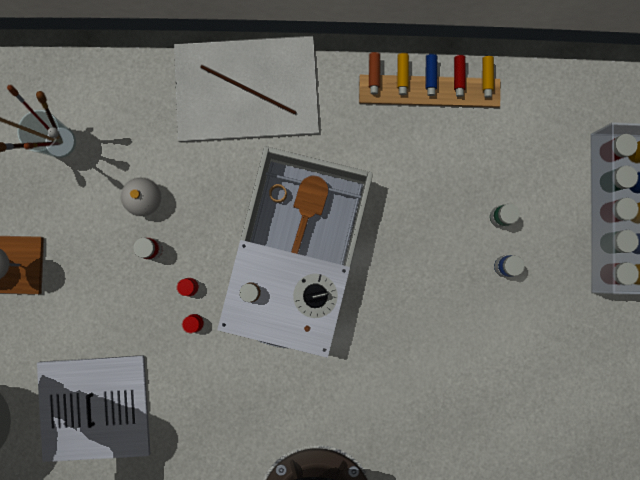

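View pics/side0.png

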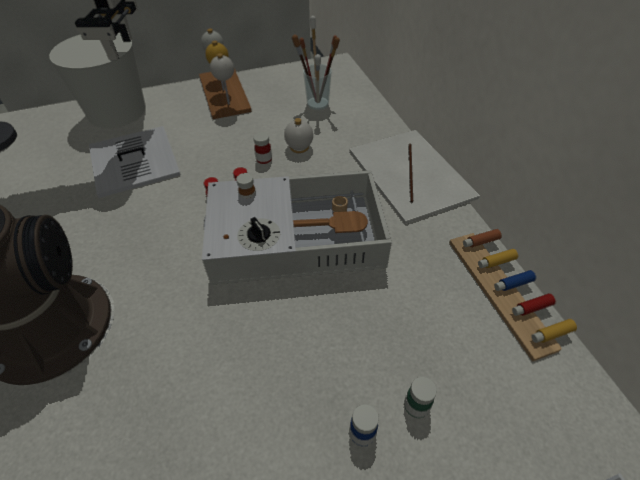

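The top view shows the box (corners about (267,149), (372,173), (326,355), (220,328)), with the knob at (317,295) pointing right, the spatula blade at (312,190) and the pot at (249,292). In the side view the knob is at (259,231) and the blade at (348,221). I'll enlarge both.

```bash
python3 - <<'E'
import cv2,numpy as np
t=cv2.imread("pics/top0.png")[140:365,210:385]; s=cv2.imread("pics/side0.png")[165:290,195:395]
cv2.imwrite("pics/t1.png",cv2.resize(t[:115],None,fx=4.5,fy=4.5,interpolation=cv2.INTER_CUBIC))
cv2.imwrite("pics/t2.png",cv2.resize(t[110:],None,fx=4.5,fy=4.5,interpolation=cv2.INTER_CUBIC))
cv2.imwrite("pics/s1.png",cv2.resize(s,None,fx=4,fy=4,interpolation=cv2.INTER_CUBIC))
E
```

```text
(no output)
```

View pics/t1.png

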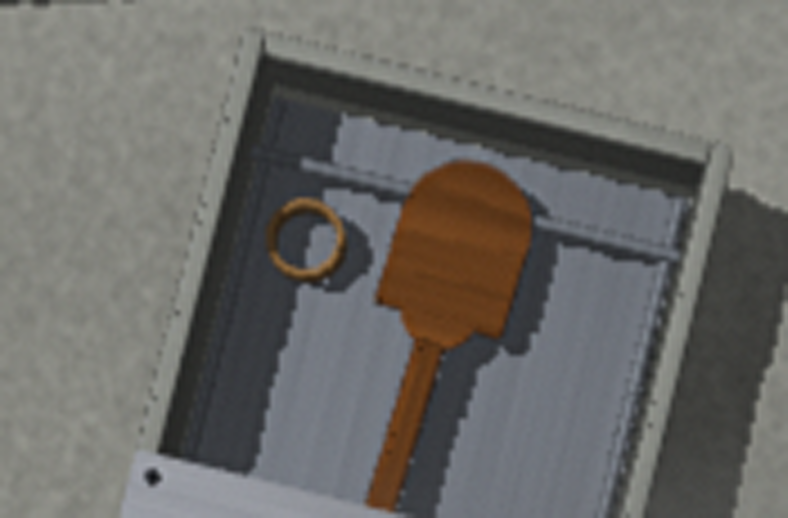

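View pics/t2.png

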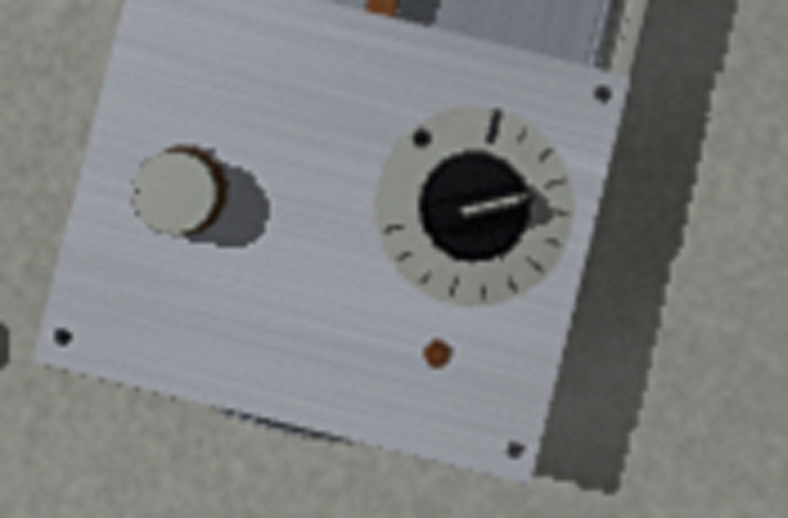

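View pics/s1.png

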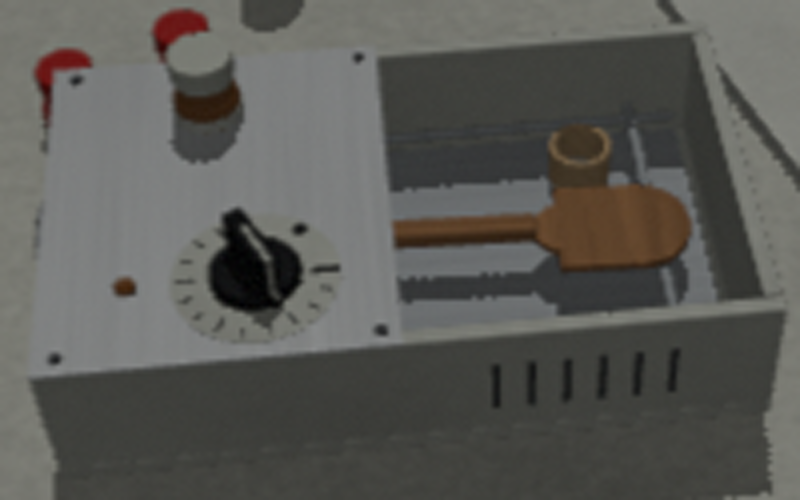

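The crops give usable points. In top pixels: rim corners, knob skirt centre near (315,296) with its pointer aimed about 62° clockwise of the zero mark, handle junction near (304,216) and tip near (315,175). The same points are visible in the side view, so I'll triangulate them.

```bash
cat > h.py <<'E'
import numpy as np,cv2
from scipy.spatial.transform import Rotation as R
from plant import bot
def ray(cal,V,uv):
    K=np.array([[cal['fx'],0,cal['cx']],[0,cal['fy'],cal['cy']],[0,0,1]])
    p=cv2.undistortPoints(np.array([[uv]],float),K,cal['distortion'])[0,0]
    d=V[:3,:3].T@np.array([p[0],-p[1],-1]); return -V[:3,:3].T@V[:3,3],d/np.linalg.norm(d)
def tri(r):
    A=sum(np.eye(3)-np.outer(d,d) for o,d in r); b=sum((np.eye(3)-np.outer(d,d))@o for o,d in r)
    p=np.linalg.solve(A,b); return p,max(np.linalg.norm(np.cross(p-o,d)) for o,d in r)
def atz(r,z): o,d=r; return o+d*(z-o[2])/d[2]
def ori(yaw,tilt=0): # tool x along yaw, tool z down; tilt raises tool x
    return (R.from_euler('z',yaw)*R.from_euler('y',-tilt)*R.from_euler('x',np.pi)).as_quat()
E
python3 - <<'E'
from h import *
T=bot.get_calibration("top");S=bot.get_calibration("side")
rt=lambda x,y,o=140: ray(T,T['view'],(210+(x+.5)/4.5-.5,o+(y+.5)/4.5-.5))
rs=lambda x,y: ray(S,S['view'],(195+(x+.5)/4-.5,165+(y+.5)/4-.5))
P={'c_t+':(rt(38,362,250),rs(55,72)),'c_t-':(rt(530,480,250),rs(35,378)),'c_m-':(rt(730,150),rs(782,308)),'c_m+':(rt(255,35),rs(700,32)),
'scr_t+':(rt(62,336,250),rs(76,80)),'scr_t-':(rt(514,450,250),rs(54,359)),'scr_m-':(rt(602,93,250),rs(380,330)),'scr_m+':(rt(152,477),rs(358,57)),
'knob':(rt(474,206,250),rs(255,272)),'ptr_end':(rt(530,196,250),rs(280,300)),
'tip':(rt(475,160),rs(691,227)),'h_panel':(rt(383,507),rs(396,233)),'junc':(rt(426,342),rs(537,228)),'ring':(rt(307,238),rs(579,148))}
Q={}
for k,v in P.items():
    p,e=tri(v);Q[k]=p;print(k,p.round(1),round(e,1),'top@text z',atz(v[0],{'c':95,'s':95,'k':103,'p':127,'t':50,'h':57,'j':56,'r':46}[k[0]])[:2].round(1))
# dryer pose fit from both views at known z, checked by tri
L={'c_t+':(-185,110),'c_t-':(-185,-110),'c_m-':(185,-110),'c_m+':(185,110)}
for nm,f in(('tri',lambda k:Q[k][:2]),('top',lambda k:atz(P[k][0],95)[:2])):
    l=np.array([L[k] for k in L],float);w=np.array([f(k) for k in L]);c=w.mean(0);w=w-c
    yaw=np.angle(np.sum((w[:,0]+1j*w[:,1])*(l[:,0]-1j*l[:,1])));
    Rm=np.array([[np.cos(yaw),-np.sin(yaw)],[np.sin(yaw),np.cos(yaw)]]);print(nm,c,yaw,np.degrees(yaw),'res',(w-l@Rm.T).round(1).tolist())
    print(' knob pred',c+Rm@[-75,-58])
    for k in('tip','h_panel','junc','ring','knob'): print('  ',k,(Rm.T@(Q[k][:2]-c)).round(1))
a=atz(rt(460,212,250),127);b=atz(rt(530,196,250),127);print('ptr yaw',np.arctan2(*(b-a)[1::-1]),'bar end',b)
E
```

```text
c_t+ [363.5 198.   92.3] 0.6 top@text z [364.4 197.5]
c_t- [318.6 -14.6  90.5] 0.1 top@text z [319.3 -14.5]
c_m- [675.9 -92.8  90.5] 1.8 top@text z [676.9 -93.1]
c_m+ [722.1 116.3  85.7] 2.2 top@text z [722.3 114.8]
scr_t+ [374.2 188.2  91.6] 1.3 top@text z [375.7 187.6]
scr_t- [330.3  -7.3  91.9] 1.3 top@text z [331.9  -7.4]
scr_m- [484.1 -41.4  91.4] 1.5 top@text z [485.5 -41.6]
scr_m+ [527.6 154.1  91.9] 1.2 top@text z [528.6 153.5]
knob [434.6  12.5  95.1] 1.2 top@text z [436.   12.2]
ptr_end [440.6 -11.6  97.6] 0.1 top@text z [441.4 -11.2]
tip [678.1  18.6  35.3] 1.3 top@text z [677.   18.1]
h_panel [518.4  55.6  49.7] 1.3 top@text z [519.4  55. ]
junc [593.7  38.4  44.4] 1.1 top@text z [593.6  37.8]
ring [639.7  93.8  39.7] 1.5 top@text z [640.3  92.9]
tri [520.0176641   51.73182419] -0.21806953579620159 -12.494464041499379 res [[0.3, -1.1], [3.0, 1.1], [-1.0, 2.9], [-2.3, -2.8]]
 knob pred [434.24586908  11.3313393 ]
   tip [161.5   1.9]
   h_panel [-2.4  3.4]
   junc [74.8  2.9]
   ring [107.7  66.9]
   knob [-74.9 -56.8]
top [520.72226343  51.18003306] -0.2193840517700655 -12.569780258904311 res [[0.3, -1.3], [3.1, 1.4], [-0.5, 3.4], [-2.9, -3.5]]
 knob pred [434.89743544  10.89233144]
   tip [160.7   2.4]
   h_panel [-3.2  3.8]
   junc [74.   3.4]
   ring [106.8  67.5]
   knob [-75.7 -56.6]
ptr yaw -1.3228884511917243 bar end [441.43524027 -11.20307774 127.        ]
```

The dryer is at (520,51.5), yaw −12.5°. The rim triangulates to 86–92 mm (given 95) and the knob lands within 1.5 mm of where the box pose predicts it, so the systematic height bias is about −3 to −8 mm. The wrist camera from two places should give better heights and the knob angle.

```bash
python3 - <<'E'
from h import *
import pickle
o=ori(-.218); D=[];I=[]
for p in([440,50,240],[560,50,240]):
    bot.move_ptp(p,o); bot.pause(.2); s=bot.read_state(); im=bot.camera("wrist"); D.append((s['tcp_pos'],s['eef_rot'])); I.append(im[:,:,::-1].copy())
    print(s['t'],s['tcp_pos'].round(1),s['joint_pos'].round(2))
    cv2.imwrite(f"pics/w{len(I)}.png",I[-1])
pickle.dump(D,open('w.pkl','wb'))
E
```

```text
2.5083 [440.1  50.5 239.9] [ 0.56 -0.04 -0.45 -0.   -1.17  0.79]
3.3083 [559.5  50.1 240.5] [ 0.44  0.16 -0.22 -0.   -1.19  0.92]
```

View pics/w1.png

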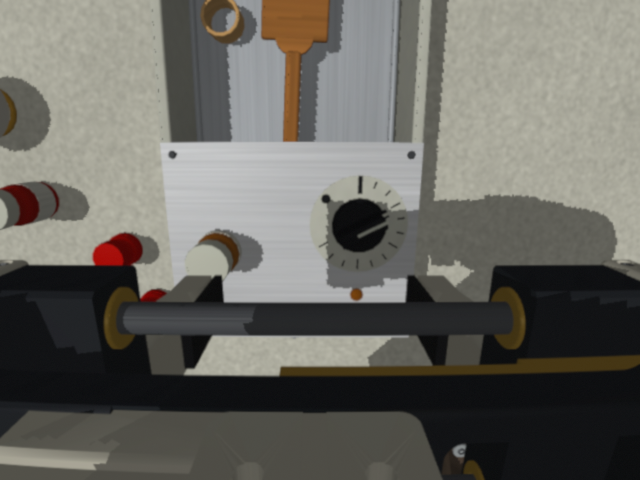

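View pics/w2.png

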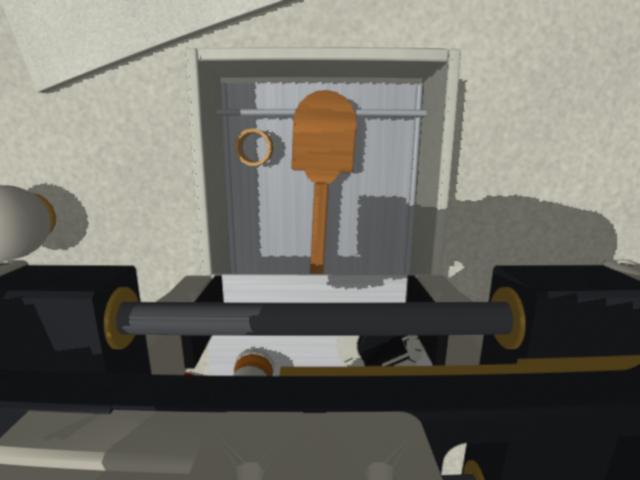

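In w1 the knob skirt centre is (360,225), the pointer line runs (357,237)→(388,222), about 64° clockwise of the zero mark at (360,185), and the blade shoulders are at (262,38) and (328,42). In w2 the shoulders are at (292,168) and (354,172), the neck is at (320,182) and the tip at (324,91).

```bash
python3 - <<'E'
from h import *
import pickle
D=pickle.load(open('w.pkl','rb'));W=bot.get_calibration("wrist")
def V(i):
    M=np.eye(4);M[:3,:3]=R.from_quat(D[i][1]).as_matrix();M[:3,3]=D[i][0];return np.linalg.inv(M@W['T_tool_cam'])
w=lambda i,u,v: ray(W,V(i-1),(u,v))
c=np.array([520.4,51.5]);y=-.2185;Rm=np.array([[np.cos(y),-np.sin(y)],[np.sin(y),np.cos(y)]])
T=bot.get_calibration("top"); rt=lambda x,y,o=140: ray(T,T['view'],(210+(x+.5)/4.5-.5,o+(y+.5)/4.5-.5))
for k,r in {'shL':[w(1,262,39),w(2,292,168)],'shR':[w(1,328,42),w(2,354,172)],'neck':[w(1,293,52),w(2,320,182)],'ringtop':[w(1,222,19),w(2,255,147)],
 'knob t+w':[w(1,360,225),rt(474,206,250)],'pend t+w':[w(1,388,222),rt(530,196,250)]}.items():
    p,e=tri(r);print(k,p.round(1),round(e,1),'dryer',(Rm.T@(p[:2]-c)).round(1))
for k,r,z in(('knob',w(1,360,225),103),('tip',w(2,324,91),51),('neck',w(2,320,182),57),('hpan',w(2,317,272),57),('scr+',w(1,172,155),95),('scr-',w(1,411,155),95),('zero',w(1,360,180),96),('p0',w(1,357,237),127),('p1',w(1,388,222),127)):
    p=atz(r,z);print(k,z,p[:2].round(1),'dryer',(Rm.T@(p[:2]-c)).round(1))
E
```

```text
shL [611.7  61.1  43.1] 0.2 dryer [87.1 29.1]
shR [595.2   2.9  47. ] 0.5 dryer [ 83.5 -31.3]
neck [593.   36.5  49.7] 0.3 dryer [74.2  1.1]
ringtop [639.5  93.3  34.6] 0.6 dryer [107.2  66.6]
knob t+w [436.1  11.8 103.9] 0.4 dryer [-73.7 -57. ]
pend t+w [440.5  -9.8 127.1] 1.7 dryer [-64.7 -77.2]
knob 103 [436.1  11.4] dryer [-73.6 -57.4]
tip 51 [673.8  15.6] dryer [157.5  -1.8]
neck 57 [593.8  36.8] dryer [74.8  1.5]
hpan 57 [505.6  59. ] dryer [-16.1   4.1]
scr+ 95 [527.1 153.1] dryer [-15.5 100.7]
scr- 95 [483.8 -42. ] dryer [-15.5 -99.2]
zero 96 [472.5   3.6] dryer [-36.3 -57.1]
p0 127 [432.9  17.4] dryer [-78.  -52.2]
p1 127 [439.6  -8.5] dryer [-65.9 -76. ]
```

The wrist view agrees: the knob axis is at (435.7,11.5), skirt 103.9 mm, bar top 127.1 mm, pointer yaw −1.32, so the timer reads about 1.1 rad. Spatula heights read 7–11 mm low, as does the ring on the floor (34.6 instead of 46), so this is a shared bias and the spatula does lie on the wires. Next I turn the knob.

```bash
python3 - <<'E'
from h import *
p=np.array([435.7,11.5,106]); a=ori(-1.318); b=ori(-.2185)
def st(m): s=bot.read_state(); print(m,round(s['t'],2),s['tcp_pos'].round(1),round(s['width'],1),s['finger_force'],s['contact_force'].round(1),s['moment'].round(2))
bot.move_gripper(36); bot.move_ptp(p+[0,0,90],a); print(bot.read_state()['joint_pos'].round(2))
bot.line_to(p+[0,0,25],120); bot.line_to(p,50); st('down')
bot.move_gripper(5,20); st('grip')
for f in np.linspace(0,1,5)[1:]: bot.move_ptp(p,ori(-1.318+f*1.0995))
bot.pause(.3); st('turned')
bot.move_gripper(36); st('open'); bot.line_to(p+[0,0,60],100)
bot.move_ptp([450,50,260],b); bot.pause(.2)
cv2.imwrite("pics/w3.png",cv2.resize(bot.camera("wrist")[100:320,120:460,::-1],None,fx=2,fy=2)); st('end')
E
```

```text
[ 0.48 -0.02 -0.53  0.   -1.06 -0.23]
down 6.76 [435.7  11.5 105.9] 35.9 0.0 [ 0.  -0.   0.4] [ 0.04 -0.05 -0.01]
grip 7.28 [434.5  11.1 105.9] 12.0 20.00124603509903 [-5.2 -0.2  5.4] [0.12 1.93 0.01]
turned 9.05 [435.5  11.9 105.9] 12.0 20.000984966754913 [-5.3  3.3  3. ] [1.34 1.8  0.03]
open 9.7 [435.7  11.5 106. ] 36.2 0.0 [ 0.3  0.9 -0.4] [-0.09 -0.01  0.02]
end 11.19 [449.4  49.5 258.9] 35.6 0.0 [-0.2  0.3  0.6] [-0.01 -0.02  0.04]
```

View pics/w3.png

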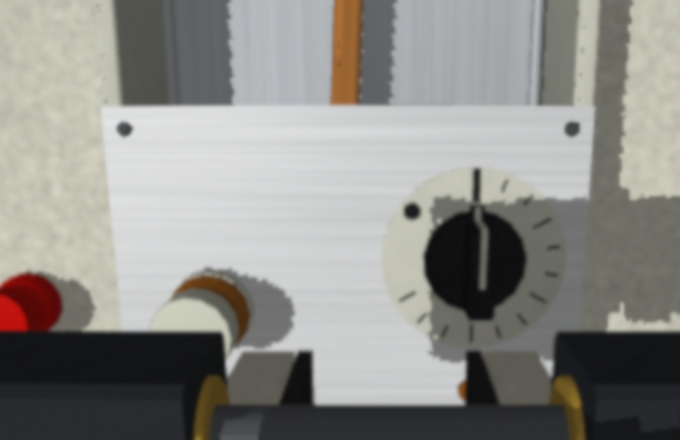

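The picture shows the pointer line ending at the long zero mark (about (478,200) in the crop) with the pot and panel untouched. Next I grip the spatula.

```bash
cat >> h.py <<'E'
YS=-.235; C=np.array([520.4,51.5]); Y=-.2185
G0=np.array([*(C+R.from_euler('z',Y).as_matrix()[:2,:2]@[49,2.3]),51.])
def pose(G,t,d=15): q=ori(YS,t); return G+d*R.from_quat(q).as_matrix()[:,2],q
def st(m): s=bot.read_state(); print(m,round(s['t'],2),s['tcp_pos'].round(1),round(s['width'],1),round(s['finger_force'],1),s['contact_force'].round(1),s['moment'].round(2))
t=np.radians(20); ax=np.array([np.cos(YS)*np.cos(t),np.sin(YS)*np.cos(t),np.sin(t)])
G1=G0+[0,0,47]; G2=G1+175*ax; G3=G2+[0,0,80]
E
python3 - <<'E'
from h import *
print(G0)
for G,a in((G0,0),(G1,t),(G2,t),(G3,t)): print(bot.solve_ik(*pose(G,a)))
p,q=pose(G0,0)
bot.move_gripper(50); bot.move_ptp(p+[0,0,120],q); bot.line_to(p+[0,0,30],120); bot.line_to(p,50); st('down')
bot.move_gripper(5,25); bot.pause(.2); st('grip')
E
```

```text
[568.73352182  43.12380343  51.        ]
[ 4.18638465e-01  3.83232916e-01 -4.48732719e-01  4.44089210e-16
 -7.38830693e-01  9.17157862e-01]
[ 0.42081428  0.16917095 -0.95529826  0.91307366 -0.26669474  0.04920356]
[ 0.35335016  0.33437619 -0.42352044  0.37171747 -0.54990021  0.68992557]
[ 0.36214967  0.26689897 -0.29366991  0.28955513 -0.73899054  0.78547176]
down 14.03 [568.8  43.1  35.9] 50.2 0.0 [ 0.1 -1.  -0.5] [-0.02 -0.04  0.  ]
grip 14.91 [568.8  43.1  36.1] 13.4 24.8 [ 1.2 -0.3  1.4] [-0.02  0.08  0.01]
```

The fingers hold the handle at 13.4 mm with little side force. Next I lift and tilt in slow steps, watching the force.

```bash
python3 - <<'E'
from h import *
for f in (.25,.5,.75,1):
    p,q=pose(G0+f*(G1-G0),f*t); bot.line_to(p,25,q); st(f'lift{f}')
    if np.linalg.norm(bot.read_state()['contact_force'])>8: print('STOP'); break
else:
    bot.pause(.2); print(bot.read_state()['joint_pos'].round(2))
    cv2.imwrite("pics/s2.png",cv2.resize(bot.camera("side")[140:290,195:395,::-1],None,fx=4,fy=4,interpolation=cv2.INTER_CUBIC))
E
```

```text
lift0.25 15.53 [569.8  42.9  47.9] 13.5 25.0 [-0.9  0.1  0.5] [ 0.31  0.65 -0.07]
lift0.5 16.17 [571.2  42.5  59.6] 13.5 25.0 [-0.5  0.9  0.4] [ 0.29  1.02 -0.01]
lift0.75 16.8 [572.6  42.1  71.7] 13.4 25.0 [-0.8 -0.4  0.5] [0.3  1.34 0.05]
lift1 17.44 [574.   41.4  83.9] 13.6 25.0 [-0.9 -0.7  0.6] [ 0.31  1.63 -0.01]
[ 0.42  0.17 -0.95  0.91 -0.27  0.05]
```

View pics/s2.png

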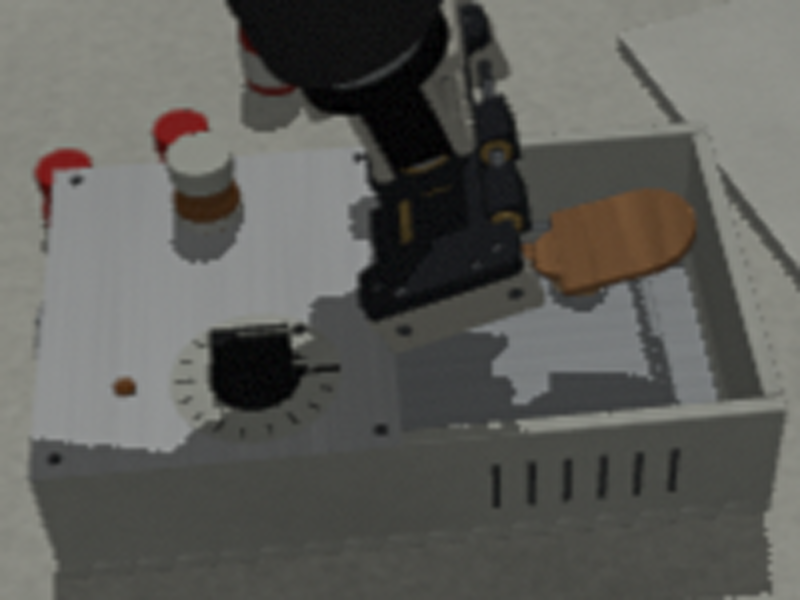

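The blade is tilted up with the gripper, the knob still points at zero, and forces are under 1.5 N. Next I slide it out along its own axis, then raise it.

```bash
python3 - <<'E'
from h import *
ok=True
for f in (.2,.4,.6,.8,1):
    p,q=pose(G1+f*(G2-G1),t); bot.line_to(p,60,q); st(f'out{f}')
    if np.linalg.norm(bot.read_state()['contact_force'])>8: print('STOP'); ok=False; break
if ok:
    bot.line_to(pose(G3,t)[0],70); bot.pause(.8); st('up'); print(abs(bot.read_state()['qvel']).max())
    a=bot.camera("side")[60:340,195:475,::-1]; b=bot.camera("top")[110:390,180:460,::-1]
    cv2.imwrite("pics/f.png",cv2.resize(np.hstack([a,b]),(800,400)))
E
```

```text
out0.2 18.43 [605.3  34.2  95.5] 13.7 25.0 [ 0.1  0.7 -0.2] [0.24 1.18 0.01]
out0.4 19.16 [637.6  26.6 107.8] 13.9 25.0 [ 0.8 -0.3 -2.2] [0.17 0.53 0.03]
out0.6 19.89 [669.6  19.  119.8] 13.9 25.0 [ 1.5  0.1 -1.7] [ 0.15  0.57 -0.01]
out0.8 20.62 [701.4  11.2 131.6] 14.1 25.0 [ 0.1  0.2 -0.9] [ 0.26  1.21 -0.04]
out1 21.36 [733.3   3.5 143.4] 13.6 25.0 [ 0.1 -0.4 -0.6] [ 0.31  1.14 -0.  ]
up 23.45 [733.6   3.6 223.8] 13.8 25.0 [ 0.2  0.3 -1.3] [0.23 1.17 0.04]
0.0011093455368668867
```

View pics/f.png

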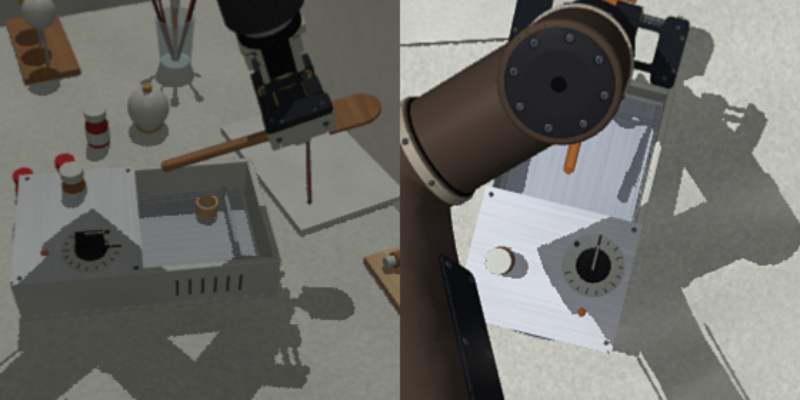

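The spatula is out and held. Its tail is at (163,166) in the side half and (570,170) in the top half, with the pot, ring and knob unchanged. I'll check the tail's height and then hand in.

```bash
python3 - <<'E'
from h import *
T=bot.get_calibration("top");S=bot.get_calibration("side")
p,e=tri([ray(T,T['view'],(299,229)),ray(S,S['view'],(309.1,176.2))]); print(p,e)
if p[2]>145: bot.pause(.5); st('final'); print(bot.close_job())
E
```

```text
[554.91208099  43.8726328  183.0525546 ] 2.1213171729317613
final 24.05 [733.6   3.6 223.8] 13.7 25.0 [ 0.  -0.1 -0.6] [ 0.27  1.13 -0.04]
the job is handed in; nothing more can be done
None
```

The timer is turned to zero and the spatula is out, held still in the gripper with its lower end measured about 183 mm above the table (135 mm required). Nothing else visibly moved, and the job was handed in at about 24 s, with no verdict returned.

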